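# Lock the marking plate with its quarter-turn hold-down

## Task

Lock the marking fixture's plate down: take the hold-down with the straight bar handle out of its storage block, put its T-head through the long slot in the plate until its flange lies flat on the plate, and give it a quarter turn so that the bar stands square across the slot. Let go of it, and leave the round-knobbed pin in its block.

Things in the scene. Friction and masses are not known exactly. Their poses are not given: they have to be found in the camera images.
- hold_down: Steel T-bolt upright in block_a. Origin: centre of its flange's underside (flange 56 mm dia., 6 thick); z up; x along bar handle and T-head, which are parallel. Handle: straight dark bar 60 mm long (x), 16 wide (y; grip here), 6 to 40 mm above origin. Below: 12 mm shank, T-head 44 long (x), 14 wide, 9 thick, underside 27 mm below origin. Works either way round; 0.13 to 0.25 kg.
- round_pin: Bystander that stays in its block: a locating pin of the same metal with the same 56 mm flange but a round knob, 38 mm in diameter and 34 mm high, and a plain round shank. It stands in the other, identical storage block. Origin: centre of the flange's underside.
- block_a: Storage block for the hold-down: grey, fixed, 84 x 80 mm, 40 mm high; in its top a pocket 50 mm (x) by 20 mm (y), 32 mm deep, open straight up, without undercut. Origin: centre of its underside.
- block_b: Storage block for the round pin, same shape as block_a. The two blocks stand side by side, either one on the left.
- fixture: Marking fixture: fixed hollow dark steel base, 150 mm (x) by 170 mm (y), covered by an aluminium plate whose top is 45 mm above the desk. Origin: centre of its underside. On the half of the plate toward its +y side lies a thin metal blank in an L-shaped fence 5 mm high; the slot is in the other half.
- slot (a point): Centre of the fixture's slot, level with the plate's top. Slot: 60 mm long along this frame's x, 24 wide along y (z up); it goes straight through 14 mm of metal into a hollow 26 mm deep, in which the T-head turns freely either way (no stop, no spring).
There are look-alikes about, which are no part of the job. Leave any orange look-alike of the hold_down alone.

How it is judged:
By the outcome, as a careful person would: the job done as asked, in the order asked, and still so for the second after the job is handed in, with the robot touching nothing.
It also fails if it takes over 40 s, if anything falls off the work surface, if the arm or the gripper's body presses on something with over 40 N, if the wrist force passes 120 N, or if a joint passes its speed limit or range.

## Robot

A 7-joint arm with a two-finger parallel gripper is mounted at the origin on a cart in front of the work surface, level with it; the furniture and walls round the work are solid. World frame = base frame: x ahead of the robot, y to its left, z up, the work surface at z = 0. Lengths are in m, angles in rad, forces in N, time in s.
With the tool pointing down it reaches from about 0.35 to 0.9 m from the base axis. Payload 19.9 kg.
Tool frame: the origin (TCP) lies between the finger pads; the fingertips stand 19 mm ahead of it and the grasp point (between the pads) is the TCP; z points along the fingers, y is the line along which they close (so a half turn about z gives the same grasp; the last joint's range is limited). The gripper opens to 94 mm and grips with 3 to 60 N. Pads are 16 mm wide; open, the fingers measure 119 mm over their backs; the gripper's body (75 mm by 177 mm) begins 78 mm behind the grasp point.
Start: joints at [1.264, 0.417, -0.01, 1.614, 0.005, 1.111, -0.053], TCP at [0.164, -0.603, 0.224] pointing down, gripper open.
Joint ranges: [-2.81, 2.81], [-0.39, 2.02], [-1.27, 1.25], [0.06, 2.57], [-1.19, 4.33], [0.19, 2], [-2.82, 2.82]. Speed limits (rad/s): [1.89, 1.89, 2.39, 2.39, 3.01, 3.01, 3.01].

## Interface

Orientations are given as a 3x3 rotation matrix whose columns are the frame's x, y, z axes.
In Python, from rig import robot gives the robot as it stands. Calls block until the motion is done:
- robot.move_ptp(position, orientation): joint-space move of the TCP to a pose.
- robot.move_linear(position, velocity=0.15, frame=None, threshold=None): straight line of the TCP; frame=None keeps the orientation; velocity is the mean speed in m/s. With threshold (N) it stops when the force on the tool has changed by that much, and returns True; else False.
- robot.goto_joints(angles): joint-space move.
- robot.gripper_to(opening): finger opening in m; the grip force is fixed at half the most; returns when the fingers have stopped.
- robot.pause(seconds).
- robot.ik(position, orientation): joint angles nearest the present ones, or None.
- robot.get_state(): the state.
- robot.grab_frame(name): name is "side" or "top"; returns the picture (420x560x3 uint8, red, green, blue); there is no depth.
- robot.camera_info(name): a dict with "fx", "fy", "cx", "cy" (pixels), "dist" ([k1, k2, p1, p2, k3] as OpenCV has them; the pictures are not rectified), "rvec" (rotation vector, rad) and "tvec" (3), from world to camera coordinates, as OpenCV has them. Camera axes: x right, y down, z forward; pixel columns grow to the right and rows downward; lengths in m; the calibration is good to about 2 mm. A picture is of the moment at which its call begins. camera_info takes no time and is no camera call.
A pose or a line that the arm cannot do raises robot.PlanningError and nothing moves.
- robot.sign_off(): hands the job in; it is judged then, once.
The state is a dict: "time": time; "qpos": joint angles; "joint_vel": joint speeds; "effort": joint torques, N m; "ee_pos": TCP position; "tool_rot": TCP orientation; "force": force on the tool from outside, world axes, zero at the start; "moment": the same for the moment, N m; "opening": finger opening in m; "grasp_force": force on a finger pad.
Only numpy, scipy, OpenCV 4.12 (cv2) and the standard library are available. Lean on these libraries where they do the work, as an engineer would, in place of code of your own. Each camera call takes 0.05 s, during which the arm holds its last target. There are 200 camera calls.

## Working session

There is one attempt and no reset: what is moved stays moved. The work goes in short steps, each a Python script; the robot and the scene stay as the last script left them, time stands still between calls to the robot, and variables do not carry over. Pictures are saved under pics/ and viewed, at most 10 in all, crops included, and the job is handed in when it is done.

```bash
mkdir -p pics; python3 - <<'E'
from rig import robot
import cv2,numpy as np
for n in("top","side"):
    f=robot.grab_frame(n);cv2.imwrite(f"pics/{n}0.png",f[...,::-1])
    i=robot.camera_info(n);R=cv2.Rodrigues(np.array(i["rvec"]))[0];print(n,i, -R.T@np.array(i["tvec"]))
s=robot.get_state();print(s["time"],s["ee_pos"],s["tool_rot"],s["opening"])
E
```

```text
top {'fx': 498.04443059977586, 'fy': 498.04443059977586, 'cx': 284.7723753718088, 'cy': 204.52999331478895, 'dist': array([-0.1870089,  0.       ,  0.       ,  0.       ,  0.       ]), 'rvec': array([ 2.13683878, -2.16518415,  0.12244643]), 'tvec': array([-0.02889776,  0.49264564,  1.15468819])} [ 0.34374411 -0.04837381  1.20678895]
side {'fx': 537.1501815380736, 'fy': 537.1501815380736, 'cx': 281.1291803687957, 'cy': 194.50605100934035, 'dist': array([0.06871632, 0.        , 0.        , 0.        , 0.        ]), 'rvec': array([ 2.10099584, -0.01680743,  0.01621809]), 'tvec': array([-0.50612261,  0.04481248,  0.99381231])} [ 0.48786161 -0.8439609   0.54364715]
0.1 [ 0.16406156 -0.60274525  0.22387586] [[ 9.64888480e-01  2.62659582e-01 -4.06432511e-04]
 [ 2.62659873e-01 -9.64887892e-01  1.07123311e-03]
 [-1.10792168e-04 -1.14037400e-03 -9.99999344e-01]] 0.09401875079182068
```

View pics/top0.png

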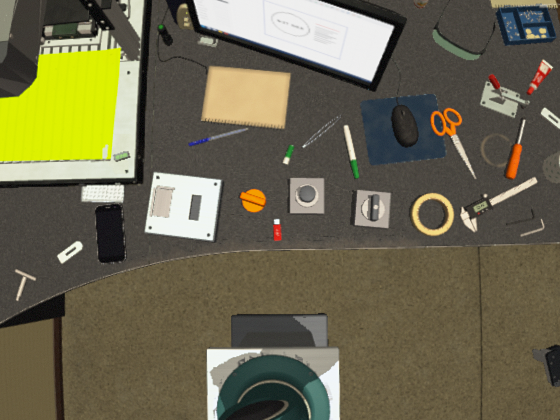

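View pics/side0.png

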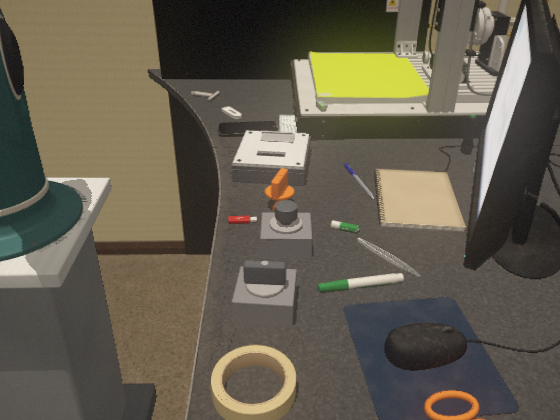

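The top view shows these candidates:
- Dark straight bar on a flange in a grey block, top (373,208) and side (265,272). This one fits the hold_down.
- Round knob, top (307,195) and side (287,213). This is round_pin.
- Orange bar, top (253,201) and side (280,184). This is the look-alike to leave alone.

The fixture is at top (183,207), with its slot at (194,207) and the blank at (162,201). I'll confirm in one enlarged crop and measure.

```bash
cat > h.py <<'E'
from rig import robot
import cv2,numpy as np
def ray(n,px):
    i=robot.camera_info(n);K=np.array([[i["fx"],0,i["cx"]],[0,i["fy"],i["cy"]],[0,0,1]])
    R=cv2.Rodrigues(np.array(i["rvec"]))[0];c=-R.T@np.array(i["tvec"])
    u=cv2.undistortPoints(np.array(px,float).reshape(-1,1,2),K,np.array(i["dist"])).reshape(-1,2)
    return c,np.c_[u,np.ones(len(u))]@R
def plane(n,px,z):
    c,d=ray(n,px);return (c+d*((z-c[2])/d[:,2])[:,None])[:,:2]
def rect(n,mask,off,z,nm):
    """world min-area rect of the blobs in a mask, points on plane z"""
    for c in cv2.findContours(mask.astype(np.uint8),cv2.RETR_EXTERNAL,cv2.CHAIN_APPROX_NONE)[0]:
        a=cv2.contourArea(c)
        if a<60: continue
        p=c.reshape(-1,2)+off;w=plane(n,p,z)
        b=cv2.boxPoints(cv2.minAreaRect((w*1000).astype(np.float32)))
        e=[b[1]-b[0],b[2]-b[1]];L=max(e,key=np.linalg.norm)
        print(nm,n,"px",p.mean(0).round(1),"area",a,"ctr",(b.mean(0)/1000).round(4),"mm",sorted(np.linalg.norm(e,axis=1).round(1)),"deg",round(np.degrees(np.arctan2(L[1],L[0]))%180,1))
E
python3 - <<'E'
from h import *
t=cv2.imread("pics/top0.png");s=cv2.imread("pics/side0.png")
a=cv2.resize(t[160:255,140:400],None,fx=3,fy=3,interpolation=cv2.INTER_CUBIC)
b=cv2.resize(s[125:325,225:325],None,fx=1.5,fy=1.5,interpolation=cv2.INTER_CUBIC)
b1=cv2.resize(s[125:190,225:325],None,fx=4,fy=4,interpolation=cv2.INTER_CUBIC)[:,:380]
b2=cv2.resize(s[250:315,225:325],None,fx=4,fy=4,interpolation=cv2.INTER_CUBIC)[:,:380]
o=np.zeros((285+260,780,3),np.uint8);o[:285]=a;o[285:,:380]=b1;o[285:,390:770]=b2
cv2.imwrite("pics/crop1.png",o)
g=cv2.cvtColor(t,cv2.COLOR_BGR2GRAY)
print(g[208,352:394]);print(g[207,180:222:1]);print(g[186:230,194])
for th in(70,85,100):
    rect("top",g[192:226,356:390]<th,(356,192),.08,f"bar{th}")
for th in(90,120,150):
    rect("top",g[190:225,184:206]<th,(184,190),.045,f"slot{th}")
gs=cv2.cvtColor(s,cv2.COLOR_BGR2GRAY)
for th in(90,120,150): rect("side",gs[146:162,250:292]<th,(250,146),.045,f"slot{th}")
rect("top",cv2.morphologyEx((g[168:246,140:226]>140).astype(np.uint8),cv2.MORPH_OPEN,np.ones((5,5))),(140,168),.045,"plate")
rect("top",cv2.morphologyEx((g[180:235,345:400]>100).astype(np.uint8),cv2.MORPH_OPEN,np.ones((3,3))),(345,180),.04,"block")
E
```

```text
[ 44  44  43  69 174 176 174 174 168 122 203 222 221 220 221 208 129 112
  75  38  58 122 189 217 210 166 133 188 219 218 218 216 196 168 171 173
 172 135  86  70  70  68]
[243 245 243 244 245 243 244 244 246 242 134  90 108 110 109 108 110 109
 110 134 213 246 244 244 244 244 244 244 243 244 244 244 244 244 245 246
 220 132  85  44  43  63]
[244 244 244 244 244 244 245 246 220 104 102 110 110 109 110 110 107 110
 109 111 110 109 107 111 108 108 108 109 108 107 108 109 104 117 199 247
 245 244 244 244 244 244 244 244]
bar100 top px [371.8 207.9] area 66.0 ctr [ 0.4764 -0.2365] mm [np.float32(18.4), np.float32(57.8)] deg 0.6
slot120 top px [194.5 207. ] area 178.0 ctr [0.4875 0.1787] mm [np.float32(20.5), np.float32(57.3)] deg 172.4
slot150 top px [194.5 207.2] area 203.5 ctr [0.4874 0.1783] mm [np.float32(22.6), np.float32(59.6)] deg 172.4
slot150 side px [270.7 153.5] area 86.5 ctr [0.4874 0.1781] mm [np.float32(20.1), np.float32(58.2)] deg 172.4
plate top px [180.2 205.5] area 3877.0 ctr [0.4915 0.2079] mm [np.float32(146.8), np.float32(166.7)] deg 82.4
block top px [372.5 208.5] area 1148.0 ctr [ 0.479  -0.2433] mm [np.float32(81.3), np.float32(85.0)] deg 173.9
```

View pics/crop1.png

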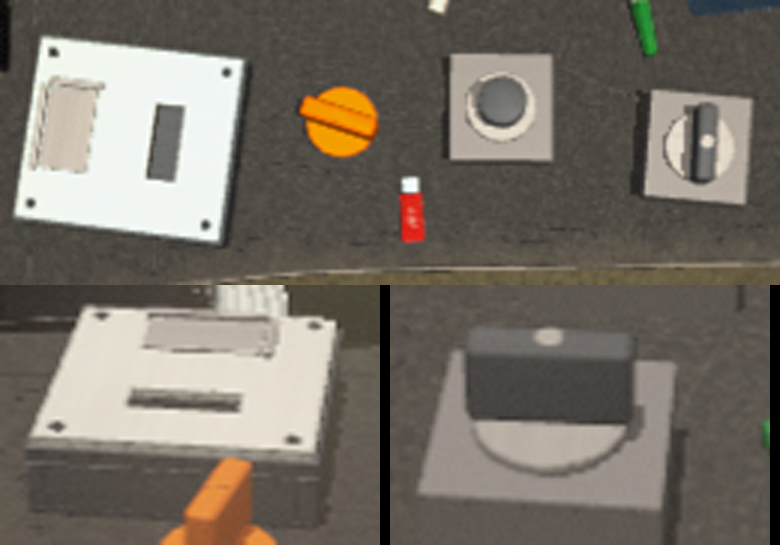

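The crop confirms it: the dark straight bar sits in the right-hand block, the knob is round, and the orange one is not part of the job. Next I'll refine the bar's edges, check IK for the whole sequence, then move above the bar.

```bash
cat >> h.py <<'E'
def yaw(d):
    a=np.radians(d);x=np.array([np.cos(a),np.sin(a),0]);z=np.array([0,0,-1.]);return np.c_[x,np.cross(z,x),z]
SLOT=np.array([.4874,.1782]);SY=-7.6
E
python3 - <<'E'
from h import *
t=cv2.imread("pics/top0.png");g=cv2.GaussianBlur(cv2.cvtColor(t,cv2.COLOR_BGR2GRAY),(1,1),0).astype(float)
L,R=[],[]
for r in range(200,216):
    row=g[r]; l=next(c for c in range(366,376) if row[c]>=165>row[c+1]); rr=next(c for c in range(382,372,-1) if row[c]>=178>row[c-1])
    L.append((l+(row[l]-165)/(row[l]-row[l+1]),r)); R.append((rr-(row[rr]-178)/(row[rr]-row[rr-1]),r))
for nm,e,z in(("L",L,.046),("R",R,.08)):
    w=plane("top",e,z);p=np.polyfit(w[:,0],w[:,1],1);print(nm,np.degrees(np.arctan(p[0])).round(2),"y@.476",np.polyval(p,.476).round(4),"resid",np.std(w[:,1]-np.polyval(p,w[:,0])).round(4))
m=g[200:216,372:380]>200;yy,xx=np.nonzero(m);print("dot",plane("top",[[xx.mean()+372,yy.mean()+200]],.08))
m=(g[190:228,360:388]>195);yy,xx=np.nonzero(m);c=cv2.convexHull(np.c_[xx+360,yy+190].astype(np.int32)).reshape(-1,2)
print("flange",cv2.minEnclosingCircle((plane("top",c,.046)*1000).astype(np.float32)))
for d in(-6,174): print("g",d,robot.ik([.476,-.238,.069],yaw(d)))
for d in(SY,SY+90,SY-90,SY+180): print("s",d,robot.ik([*SLOT,.074],yaw(d)))
E
```

```text
L -6.51 y@.476 -0.2291 resid 0.0006
R -5.4 y@.476 -0.2514 resid 0.0003
dot [[ 0.47508698 -0.24453402]]
flange ((478.1121826171875, -243.33712768554688), 26.343290328979492)
g -6 [ 0.55434749  0.46787334 -0.18204694  1.96031509  0.12359577  0.72387612
 -1.37682541]
g 174 [ 0.89593374  0.53705899 -0.61167098  1.94893942  0.42806085  0.78628597
  1.50780272]
s -7.6 [ 0.16955691  0.5390024  -0.71968964  1.9763345   0.48867441  0.80478818
 -2.53196934]
s 82.4 [ 0.39636439  0.69064932 -1.04818385  1.97016467  0.7550806   0.93641417
 -1.17411632]
s -97.6 [ 0.41914863  0.71533161 -1.08623981  1.96960893  0.7883087   0.95858997
  1.94214024]
s 172.4 [ 0.35942151  0.65585888 -0.98939122  1.97109258  0.70467469  0.90550793
  0.43572635]
```

```bash
python3 - <<'E'
from h import *
B=[.477,-.2435]
robot.move_ptp([*B,.18],yaw(174))
robot.move_linear([*B,.1],.15)
hit=robot.move_linear([*B,.069],.06,threshold=8)
s=robot.get_state();print(hit,s["time"],s["ee_pos"].round(4),s["force"].round(1),s["qpos"].round(2))
for n in("top","side"): cv2.imwrite(f"pics/{n}1.png",robot.grab_frame(n)[...,::-1])
s=cv2.imread("pics/side1.png")[170:320,180:380];t=cv2.imread("pics/top1.png")[150:260,300:450]
o=np.zeros((600,800,3),np.uint8);a=cv2.resize(s,None,fx=2.5,fy=2.5);o[:375,:500]=a;b=cv2.resize(t,None,fx=2,fy=2);o[375:595,:300]=b
cv2.imwrite("pics/crop2.png",o)
E
```

```text
False 3.1917 [ 0.4771 -0.2434  0.069 ] [ 0.2  0.  -0.4] [ 0.89  0.54 -0.59  1.94  0.42  0.79  1.53]
```

View pics/crop2.png

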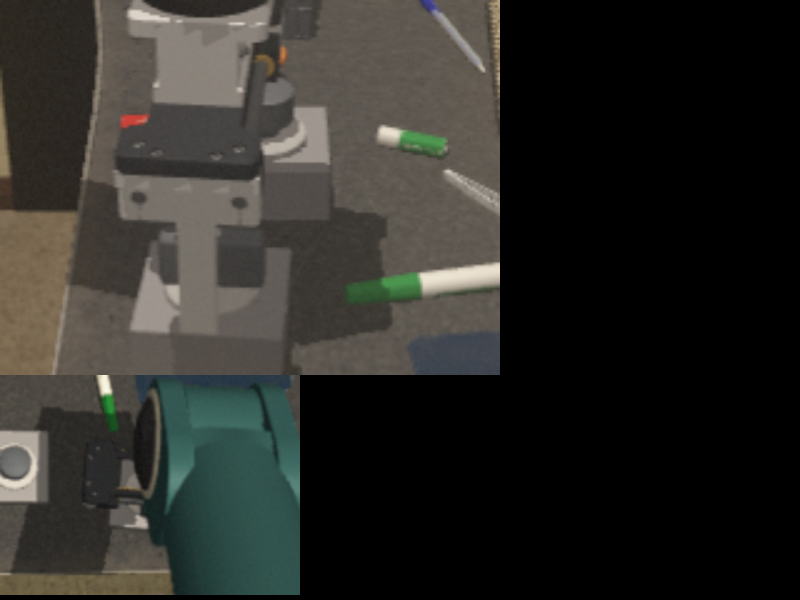

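The side view shows the fingers on either side of the bar. The near finger is at crop x 178–217 and the bar at 160–265. I'll check numerically whether the grasp is off-centre along the bar.

```bash
python3 - <<'E'
from h import *
print(plane("side",[[244.5,260.75],[286.25,261.25]],.08))
print(plane("side",[[251.3,303],[266.8,303]],.05))
g=cv2.cvtColor(cv2.imread("pics/side0.png"),cv2.COLOR_BGR2GRAY);print(g[270,238:296])
E
```

```text
[[ 0.44982837 -0.23705352]
 [ 0.50857545 -0.23898435]]
[[ 0.46032345 -0.29077807]
 [ 0.48120954 -0.29109291]]
[ 79 110 140 149 140 110  70  70  68  70  71  70  70  69  69  69  68  74
  71  72  72  69  72  69  72  74  69  72  71  70  72  71  71  70  70  68
  69  70  69  69  69  70  70  69  71  64  66  82 125 149 150 147 148 146
 148 147 147 141]
```

The grasp is within 2 mm of centre once the yaw is allowed for, so I'll grip, lift and check.

```bash
python3 - <<'E'
from h import *
robot.gripper_to(0.0)
s=robot.get_state();print(s["time"],s["opening"],s["grasp_force"],s["force"].round(1),s["moment"].round(2))
print(robot.move_linear([.477,-.2435,.18],.12))
s=robot.get_state();print(s["time"],s["opening"],s["grasp_force"],s["force"].round(1),s["moment"].round(2),s["ee_pos"].round(4))
robot.move_ptp([*SLOT,.18],yaw(172.4))
s=robot.get_state();print(s["time"],s["opening"],s["force"].round(1),s["ee_pos"].round(4),s["qpos"].round(2))
for n in("top","side"): cv2.imwrite(f"pics/{n}2.png",robot.grab_frame(n)[...,::-1])
a=cv2.imread("pics/side2.png")[40:215,190:350];t=cv2.imread("pics/top2.png")[150:260,120:270]
o=np.zeros((600,800,3),np.uint8);a=cv2.resize(a,None,fx=3,fy=3);o[:525,:480]=a;b=cv2.resize(t,None,fx=2,fy=2);o[:220,490:790]=b
cv2.imwrite("pics/crop3.png",o)
E
```

```text
4.4667 0.015818284530245738 29.93954300880432 [1.  1.1 0. ] [ 0.09 -0.15 -0.04]
False
5.5417 0.01597199972773001 29.93445575237274 [ 0.3  0.4 -3.4] [-0.   -0.19 -0.  ] [ 0.4766 -0.2434  0.1793]
7.1 0.015953616457063384 [ 0.1  0.6 -1.9] [0.4878 0.1771 0.1798] [ 0.36  0.43 -0.95  1.9   0.41  1.02  0.67]
```

View pics/crop3.png

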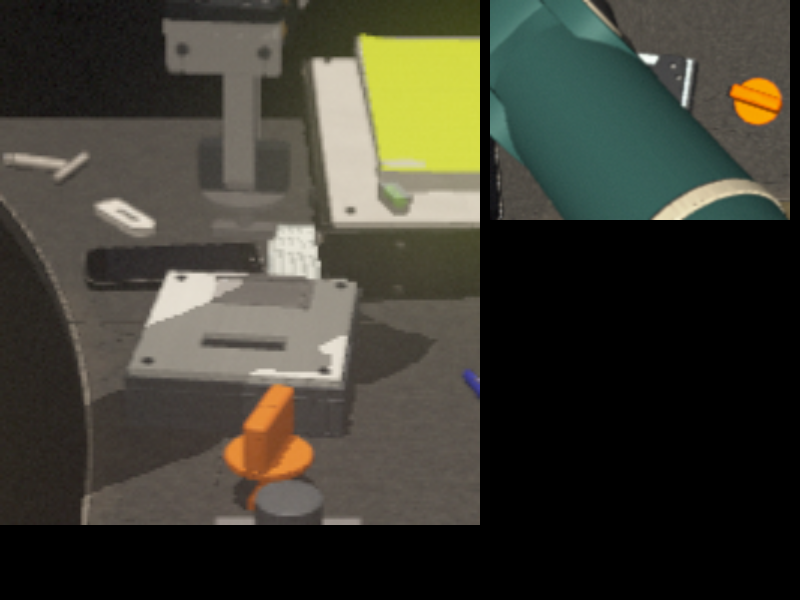

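The hold-down is held upright: bar at crop (245,165), flange (243,195), T-head (250,225), about 2 mm toward +x of the fingers. The slot is below at crop (243,341). I'll lower it with a force guard.

```bash
python3 - <<'E'
from h import *
a=np.radians(SY);P=SLOT-.0018*np.array([np.cos(a),np.sin(a)])
robot.move_linear([*P,.110],.1,frame=yaw(172.4));robot.pause(.2)
s=robot.get_state();print(s["ee_pos"].round(4))
hit=robot.move_linear([*P,.070],.03,threshold=5)
s=robot.get_state();print(hit,s["time"],s["opening"],s["force"].round(1),s["moment"].round(2),s["ee_pos"].round(4))
cv2.imwrite("pics/side3.png",robot.grab_frame("side")[...,::-1])
cv2.imwrite("pics/crop4.png",cv2.resize(cv2.imread("pics/side3.png")[75:200,200:340],None,fx=4,fy=4))
E
```

```text
[0.4859 0.1785 0.1105]
True 9.3417 0.015659588770701584 [-0.7 -0.6  4.9] [-0.06 -0.15 -0.04] [0.4856 0.1784 0.0738]
```

View pics/crop4.png

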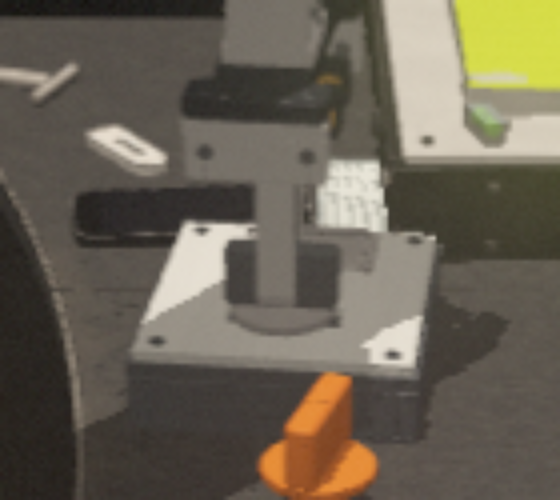

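It is seated: contact at TCP z 0.0738 against 0.074 expected, and the crop shows the flange on the plate at (285,318). I'll release so it lies flat, regrip, and turn it in small steps about the slot centre.

```bash
python3 - <<'E'
from h import *
def at(d): a=np.radians(d);return [*(SLOT+.0018*np.array([np.cos(a),np.sin(a)])),.0742]
robot.gripper_to(.04)
robot.move_linear(at(172.4),.03,frame=yaw(172.4))
robot.gripper_to(0.0)
s=robot.get_state();print(s["time"],s["opening"],s["force"].round(1),s["ee_pos"].round(4))
for d in np.linspace(172.4,82.4,10)[1:]:
    robot.move_ptp(at(d),yaw(d))
    s=robot.get_state();f=s["force"];print(round(d),s["time"],f.round(1),s["ee_pos"].round(4),s["qpos"][[2,6]].round(2))
    if np.linalg.norm(f)>20: break
robot.pause(.3);s=robot.get_state();print(s["force"].round(1),s["ee_pos"].round(4),s["opening"],np.degrees(np.arctan2(s["tool_rot"][1,0],s["tool_rot"][0,0])))
cv2.imwrite("pics/side4.png",robot.grab_frame("side")[...,::-1])
cv2.imwrite("pics/crop5.png",cv2.resize(cv2.imread("pics/side4.png")[75:200,200:340],None,fx=4,fy=4))
E
```

```text
10.725 0.015779649866450758 [0.4 0.5 0.6] [0.4856 0.1784 0.0742]
162 11.0 [ 0.9 -0.   1.1] [0.4856 0.1787 0.0742] [-0.79  0.39]
152 11.275 [0.6 0.4 0.6] [0.4858 0.179  0.0742] [-0.75  0.25]
142 11.55 [ 0.7 -0.1  1. ] [0.486  0.1792 0.0742] [-0.71  0.1 ]
132 11.825 [0.1 0.  0. ] [0.4862 0.1795 0.0742] [-0.67 -0.05]
122 12.1 [0.6 0.2 1.1] [0.4864 0.1797 0.0742] [-0.63 -0.2 ]
112 12.375 [ 0.3 -1.5  2. ] [0.4867 0.1798 0.0742] [-0.59 -0.35]
102 12.65 [ 0.9 -0.7  2.4] [0.487  0.18   0.0742] [-0.55 -0.5 ]
92 12.925 [0.  0.2 3. ] [0.4873 0.18   0.0742] [-0.51 -0.65]
82 13.2 [0.6 0.1 2.3] [0.4876 0.18   0.0742] [-0.47 -0.8 ]
[-0.3  0.4  2.4] [0.4876 0.18   0.0742] 0.016084036085311858 82.54729006876221
```

View pics/crop5.png

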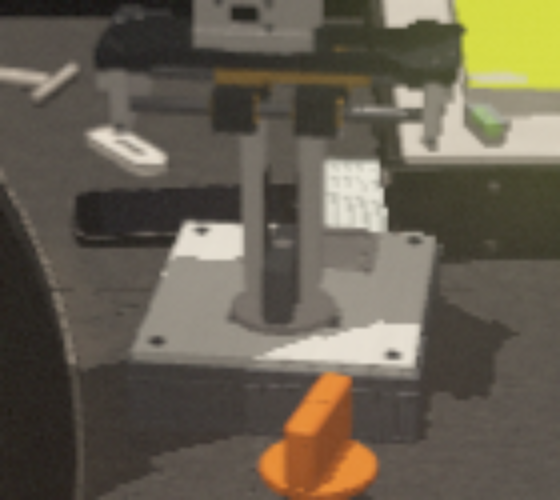

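The bar now stands end-on to the camera at crop (280,275), turned across the slot, with the flange on the plate. Next I'll release, retreat straight up, move aside and check from above.

```bash
python3 - <<'E'
from h import *
robot.gripper_to(.06)
p=robot.get_state()["ee_pos"]
print(robot.move_linear([p[0],p[1],.2],.12))
robot.move_ptp([.42,-.15,.25],yaw(82.4));robot.pause(.3)
s=robot.get_state();print(s["time"],s["force"].round(1),s["ee_pos"].round(3))
for n in("top","side"): cv2.imwrite(f"pics/{n}5.png",robot.grab_frame(n)[...,::-1])
t=cv2.imread("pics/top5.png");g=cv2.cvtColor(t,cv2.COLOR_BGR2GRAY)
for th in(90,120,150): rect("top",g[185:230,176:216]<th,(176,185),.085,f"bar{th}")
o=np.zeros((600,800,3),np.uint8);o[:540,:480]=cv2.resize(cv2.imread("pics/side5.png")[80:215,220:340],None,fx=4,fy=4)
o[:300,490:790]=cv2.resize(t[170:245,150:225],None,fx=4,fy=4);o[310:520,490:790]=cv2.resize(t[160:265,230:380],None,fx=2,fy=2)
cv2.imwrite("pics/crop6.png",o)
E
```

```text
False
17.1667 [-0.9 -0.4 -0.2] [ 0.42 -0.15  0.25]
bar120 top px [192.7 206. ] area 170.5 ctr [0.4853 0.1752] mm [np.float32(18.6), np.float32(60.0)] deg 82.6
bar150 top px [192.5 205.9] area 184.0 ctr [0.4853 0.1761] mm [np.float32(19.1), np.float32(61.6)] deg 83.0
```

View pics/crop6.png

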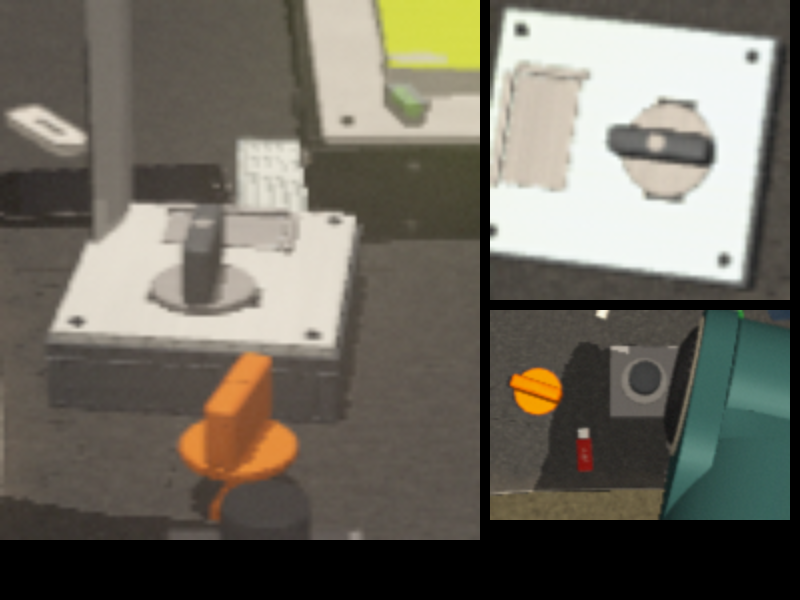

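The bar is at 82.6–83.0°, and square to the slot would be 82.4°. The flange lies flat over the slot, centred at crop (668,150). The round pin is still in its block and the orange look-alike hasn't moved. The arm is clear, so I'm handing in.

```bash
python3 -c "
from rig import robot
print(robot.sign_off())"
```

```text
the job is handed in; nothing more can be done
None
```

The job is handed in: the hold-down is through the slot with its flange flat on the plate, turned square across the slot (within about 1° in the top view) and released, and the round pin was left in its block.

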